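# Lock the fuse cap on the bench supply box

### The job

The yellow fuse cap on the grey supply box is standing up on its spring. Press it down and, keeping it down, turn it clockwise (seen from above) until its black pointer is at the green mark, then let go so that its lugs catch and it stays locked. Do not press the red test button.

Things in the scene. Friction and masses are not known exactly. Their poses are not given: they have to be found in the camera images.
- cap: Yellow metal fuse cap (160 g) on a spring in the grey box's socket. Origin: on its axis, at the plug's foot; z up. Flange 48 mm across, 21 to 27 mm above the origin; on it a round knob 30 mm across, from 27 to 51 mm, black pointer line to its -x. Press 11 to 14 mm (14: hard stop; spring 5 N rising to 11 N), turn 65 deg clockwise from above, let go: it rises and locks 7 mm below its start.
- holder: Grey fixed box 110 (x) x 100 (y) x 40 mm high; aluminium socket 56 mm across on top, rim at 70 mm. Origin: under its centre at table height, on the socket axis, z up. Cap's x starts within 5 deg of this x, its origin at 63 mm (56 locked). White mark (-x side): pointer's start; green mark, 65 deg clockwise: locked. Turns of 53 to 77 deg catch (stop at about 81); the other way is blocked.
- test_button (a joint): Red round test push button, 28 mm across, on top of a steel box 80 mm square and 50 mm high; value is its travel in m, 0 up, 0.006 fully down. Leave it alone.
- test_button_top (a point): Centre of the top of the red test button, about 70 mm above the table.
Things that resemble listed ones, but are neither listed nor needed, are in the scene too. There is more than one size of the cap; the one meant has the size given above.

How it is judged:
At the end, for the whole second after the job is handed in: The cap is let go and at rest, upright within about 8 degrees, centred in the socket within 6 mm, its origin 54.5 to 59.5 mm above the box's origin (63 mm at the start), its x axis turned 44 to 86 degrees from the box's x axis (z of cap in the frame of holder between 0.0545 and 0.0595 m and horizontal distance between cap and holder below 0.006 m and angle between the x axis of cap and the x axis of holder, either way round between 0.77 and 1.5 rad and angle between cap's own z axis and vertical below 0.15 rad and linear speed of cap below 0.02 m/s and angular speed of cap below 0.2 rad/s); the robot touches nothing.
It fails at once if the red test button is pressed (more than 3 mm) (value of joint test_button above 0.003 m).
It also fails if it takes over 34 s, if anything falls off the work surface, if the arm or the gripper's body presses on something with over 40 N, if the wrist force passes 120 N, or if a joint passes its speed limit or range.

### The arm

A 6-joint arm with a two-finger parallel gripper is mounted at the origin on the work surface. World frame = base frame: x ahead of the robot, y to its left, z up, the work surface at z = 0. Lengths are in m, angles in rad, forces in N, time in s.
With the tool pointing down it reaches from about 0.375 to 0.975 m from the base axis. Payload 3.8 kg.
Tool frame: the origin (TCP) lies on the centre line of the jaws, within the pads' length; the fingertips stand 14 mm ahead of it and the grasp point (between the pads) lies 5 mm behind it; x points along the fingers, y is the direction in which the jaws open and shut, and the axes are right-handed (so a half turn about x gives the same grasp; the last joint's range is limited). The gripper opens to 85 mm and grips with 20 to 120 N. Pads are 22 mm wide; open, the fingers measure 114 mm over their backs; the gripper's body (76 mm by 85 mm) begins 54 mm behind the grasp point. The pads swing forward as they close: fully open they stand 13 mm farther back than shut.
Start: joints at [-1.205, 0.264, 1.604, -0, 1.274, -0.037], TCP at [0.265, -0.621, 0.245] pointing down, gripper open.
Joint ranges: [-2.63, 2.63], [-0.94, 2.18], [0.31, 2.57], [-1.31, 4.45], [0, 2.66], [-2.55, 2.55]. Speed limits (rad/s): [2.57, 2.57, 3.14, 3.14, 3.14, 3.14].

### API

Orientations are given as a rotation vector (axis times angle).
In Python, from workcell import bot gives the robot as it stands.
- The arm moves only by the shell command python3 -m creep 'ROWS' [FORCE]. ROWS is JSON, a list of rows, each an object with "grip": the finger opening in cm, from 0 to 8.54; "dp": the shift along the tool's x, y, z in cm, a list of three; "rotation": the turn, a rotation vector about the tool's x, y, z in rad, a list of three. A call has 1 to 5 rows; each row is the pose to reach, as a shift and turn from the pose commanded when the call began, along the tool's axes at that moment; what a row does not reach only later rows make up. A row lasts 1/12 s, in which the tool goes at most 41.7 mm and 7.16 degrees, less where a joint would pass 70% of its speed; a pose out of reach is approached as far as the arm can. A call with a gripper value outside its range is refused whole. The fingers move at their own pace and stop on an object; FORCE is the grip in N (left out, the last holds). Time passes only in rows, so rows that repeat a pose let the fingers close. It gives the time, the measured TCP pose, the force and the opening at its end, in the units of the state.
- bot.read_state(): the state, without advancing time (a new reading comes with each control period).
- bot.read_camera(name): name is "scene" or "top"; returns (picture, depth): 384x512x3 uint8, red, green, blue; 384x512 float32, m along the optical axis (not along the pixel's ray), 0 where there is no reading.
- bot.get_calibration(name): a dict with "fx", "fy", "cx", "cy" (pixels), "dist" ([k1, k2, p1, p2, k3] as OpenCV has them; the pictures are not rectified), "rvec" (rotation vector, rad) and "tvec" (3), from world to camera coordinates, as OpenCV has them. Camera axes: x right, y down, z forward; pixel columns grow to the right and rows downward; lengths in m; the calibration is good to about 2 mm. A picture is of the moment at which its call begins. get_calibration takes no time and is no camera call.
- bot.finish_job(): hands the job in, once; it reports no verdict.
The state is a dict: "time": time; "q": joint angles; "joint_vel": joint speeds; "joint_torque": joint torques, N m; "tool_pos": TCP position; "tcp_rot": TCP orientation; "wrist_force": force on the tool from outside, world axes, zero at the start; "torque": the same for the moment, N m; "width": opening from 0.0 (shut) to 1.0 (fully open).
Only numpy, scipy, OpenCV 4.12 (cv2) and the standard library are available. Lean on these libraries where they do the work, as an engineer would, in place of code of your own. Each camera call takes 0.05 s, during which the arm holds its last target.

## Working session

There is one attempt and no reset: what is moved stays moved. The work goes in short steps, Python scripts to look and compute and a shell command to move; the robot and the scene stay as the last step left them, time stands still between calls to the robot, and variables do not carry over. Pictures are saved under pics/ and viewed, and the job is handed in when it is done.

```bash
mkdir -p pics; ls; python3 - <<'E'
from workcell import bot
import cv2,numpy as np
for n in ("scene","top"):
    im,d=bot.read_camera(n); np.savez("pics/%s0.npz"%n,im=im,d=d)
    cv2.imwrite("pics/%s0.png"%n,cv2.resize(im[:,:,::-1],(800,600)))
    c=bot.get_calibration(n);print(n,c)
print(bot.read_state())
E
```

```text
pics
scene {'fx': 393.14830642193675, 'fy': 393.14830642193675, 'cx': 252.3793220962336, 'cy': 193.19039502982133, 'dist': array([-0.13615069,  0.        ,  0.        ,  0.        ,  0.        ]), 'rvec': array([ 2.21737438,  0.70962786, -0.29008267]), 'tvec': array([-0.4504761 , -0.16963337,  1.003018  ])}
top {'fx': 346.5301691333302, 'fy': 346.5301691333302, 'cx': 259.0704590660496, 'cy': 191.06825397273144, 'dist': array([-0.05604514,  0.        ,  0.        ,  0.        ,  0.        ]), 'rvec': array([ 2.13484762, -2.08640206,  0.18726732]), 'tvec': array([-0.008783  ,  0.55596473,  0.79245927])}
{'time': 0.1, 'q': array([-1.20489710e+00,  2.64701539e-01,  1.60521395e+00,  5.94519656e-06,
        1.27370057e+00, -3.69260564e-02]), 'joint_vel': array([-0.00061226, -0.00247354, -0.00276391,  0.00057638,  0.00115686,
        0.0001512 ]), 'joint_torque': array([ 2.94313695e-04, -5.16708112e+01, -3.68589842e+01, -4.86764361e-05,
        6.24843640e-03,  1.67020607e-05]), 'tool_pos': array([ 0.26437506, -0.62039942,  0.24408319]), 'tcp_rot': array([ 2.00043974,  0.41055717, -2.00110487]), 'wrist_force': array([ 0.27247147, -0.20695276,  0.19725494]), 'torque': array([-0.06261492, -0.00979939,  0.05631795]), 'width': 1.0017950194677903}
```

View pics/scene0.png

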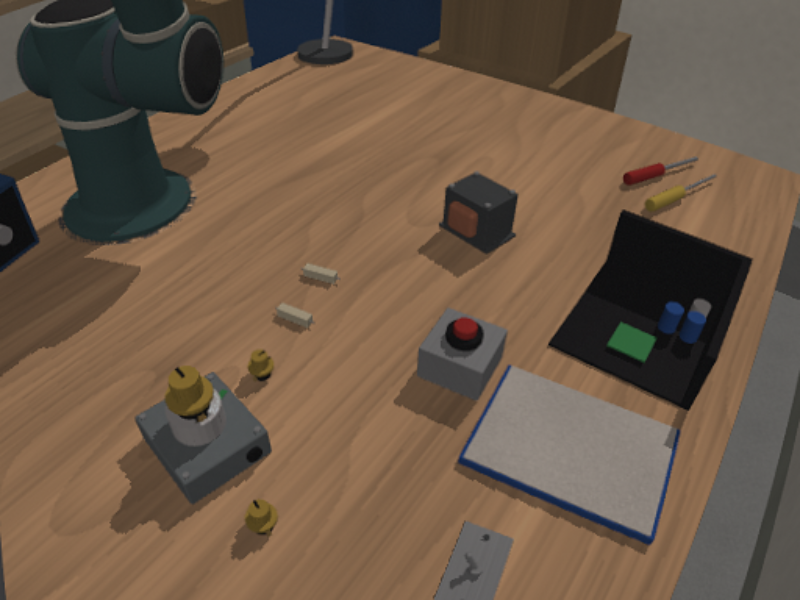

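View pics/top0.png

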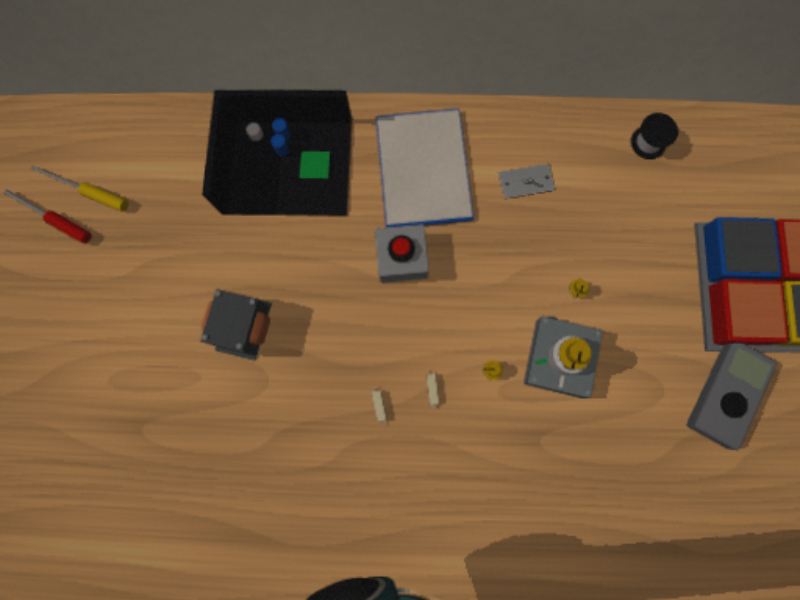

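The scene view shows the supply box with the raised yellow cap near (190,400). In the top view it is at (565,355), with the white mark at (562,382) and the green mark at (541,361). Small decoy caps lie beside it, and the red button is at (400,248). I'll enlarge both.

```bash
python3 - <<'E'
import cv2,numpy as np
t=np.load("pics/top0.npz")["im"];s=np.load("pics/scene0.npz")["im"]
# top crop x 325..397, y 195..265 ; scene crop x 80..180,y 225..325
a=cv2.resize(t[195:265,325:395,::-1],(560,560),interpolation=cv2.INTER_CUBIC)
b=cv2.resize(s[225:325,80:180,::-1],(600,600),interpolation=cv2.INTER_CUBIC)
cv2.imwrite("pics/topc.png",a);cv2.imwrite("pics/scenec.png",b)
E
```

```text
(no output)
```

View pics/topc.png

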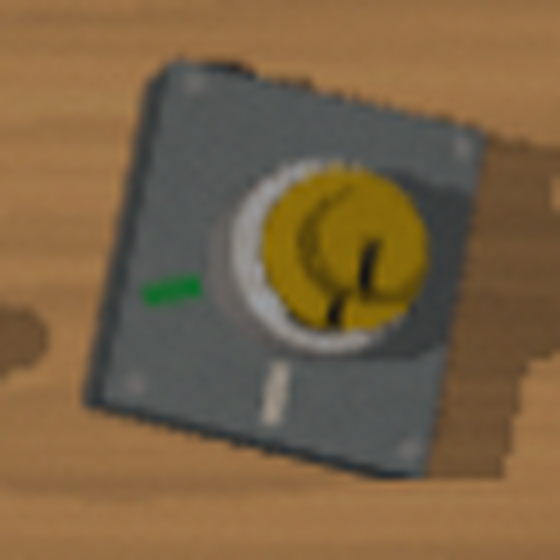

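View pics/scenec.png

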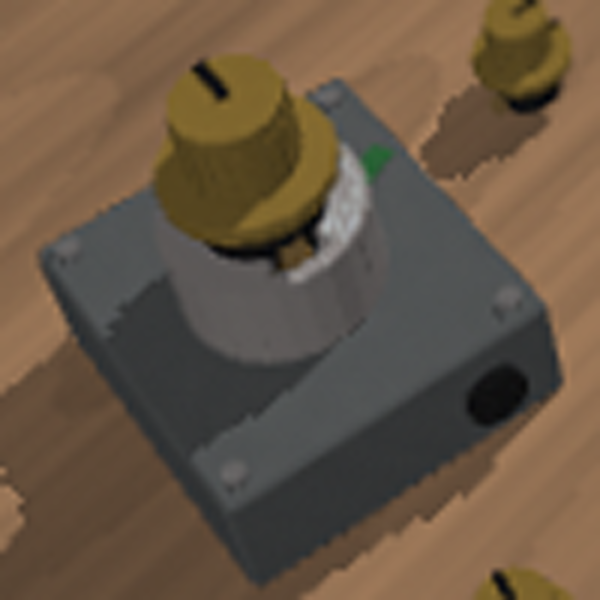

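```bash
cat > h.py <<'E'
import cv2,numpy as np
from workcell import bot
C={n:bot.get_calibration(n) for n in("scene","top")}
def ray(n,uv):
    c=C[n];K=np.array([[c["fx"],0,c["cx"]],[0,c["fy"],c["cy"]],[0,0,1]])
    p=cv2.undistortPoints(np.array([[uv]],float),K,c["dist"])[0,0]
    R=cv2.Rodrigues(c["rvec"])[0];return -R.T@c["tvec"],R.T@np.array([p[0],p[1],1.]),R
def atz(n,uv,z):
    o,d,_=ray(n,uv);return o+d*(z-o[2])/d[2]
def tri(a,b):
    o1,d1,_=ray("top",a);o2,d2,_=ray("scene",b)
    s=np.linalg.lstsq(np.c_[d1,-d2],o2-o1,rcond=None)[0]
    p,q=o1+d1*s[0],o2+d2*s[1];return (p+q)/2,np.linalg.norm(p-q)
def proj(n,P):
    c=C[n];K=np.array([[c["fx"],0,c["cx"]],[0,c["fy"],c["cy"]],[0,0,1]])
    return cv2.projectPoints(np.array(P,float).reshape(-1,3),c["rvec"],c["tvec"],K,c["dist"])[0][:,0]
T=lambda x,y:(325+(x+.5)/8-.5,195+(y+.5)/8-.5)
S=lambda x,y:(80+(x+.5)/6-.5,225+(y+.5)/6-.5)
E
python3 - <<'E'
from h import *
print("knobtop",tri(T(372,240),S(228,98)))
print("at z.114",atz("top",T(372,240),.114),atz("scene",S(228,98),.114))
sc=[tri(a,b) for a,b in [(T(193,82),S(508,298)),(T(462,148),S(234,474)),(T(132,383),S(329,96)),(T(408,448),S(67,250))]]
for s in sc:print(s)
c=np.mean([s[0] for s in sc],0);print("c",c)
x=(sc[0][0]+sc[1][0]-sc[2][0]-sc[3][0]);y=(sc[0][0]+sc[2][0]-sc[1][0]-sc[3][0]);print("x ang",np.degrees(np.arctan2(x[1],x[0])),"from y",np.degrees(np.arctan2(-y[0],y[1])))
w=atz("top",T(275,395),.04);print("white",w,np.degrees(np.arctan2(*(c-w)[1::-1])))
g=atz("top",T(172,291),.04);print("green",g,np.degrees(np.arctan2(*(c-g)[1::-1])))
a,b=atz("top",T(371,243),.114),atz("top",T(366,292),.114);print("ptr",np.degrees(np.arctan2(*(a-b)[1::-1])))
print("btn",tri((400/1.5625,245/1.5625),(466/1.5625,328/1.5625)))
# depth check
d=np.load("pics/top0.npz")["d"]
u,v=map(int,np.round(T(372,240)));o,r,_=ray("top",(u,v));print(o+r*d[v,u])
R=cv2.Rodrigues(bot.read_state()["tcp_rot"])[0];print(R.round(3))
E
```

```text
knobtop (array([ 0.47423548, -0.24863783,  0.11187325]), np.float64(0.0016488238830682108))
at z.114 [ 0.47352235 -0.24866879  0.114     ] [ 0.47665442 -0.24901021  0.114     ]
(array([ 0.52915963, -0.21772876,  0.03924166]), np.float64(1.4506300336098796e-05))
(array([ 0.51065677, -0.30009333,  0.03890074]), np.float64(0.0009987221512617267))
(array([ 0.43665657, -0.19716352,  0.0389257 ]), np.float64(4.780892133508166e-05))
(array([ 0.41888725, -0.28031556,  0.03865607]), np.float64(0.000497815470448412))
c [ 0.47384005 -0.24882529  0.03893104]
x ang -12.348995385049713 from y -12.360694598469182
white [ 0.43382222 -0.24021712  0.04      ] -12.13981762190503
green [ 0.4645932  -0.20963292  0.04      ] -76.72469233471787
ptr -7.768938780747005
btn (array([0.63992082, 0.01343838, 0.06440432]), np.float64(2.3621130662536342e-05))
[ 0.47258055 -0.24860557  0.11363703]
[[-0.001  0.392 -0.92 ]
 [ 0.002 -0.92  -0.392]
 [-1.    -0.002 -0.   ]]
```

Two views agree: the axis is at (0.474, -0.249), the knob top at 0.112–0.114 m, and the box yaw at -12.3°. The green mark is 64.6° clockwise from the white one. Next I'll move above the cap.

```bash
python3 -m creep '[{"grip":8.5,"dp":[0,-2.4,-3.1],"rotation":[0,0,0]},{"grip":8,"dp":[0,-4.8,-6.2],"rotation":[0,0,0]},{"grip":7,"dp":[0,-7.2,-9.3],"rotation":[0,0,0]},{"grip":6,"dp":[0,-9.6,-12.4],"rotation":[0,0,0]},{"grip":6,"dp":[0,-12,-15.5],"rotation":[0,0,0]}]' 70
```

```text
time: 0.52
tool_pos: [0.3604, -0.448, 0.2446]
tcp_rot: [2.001, 0.409, -2.001]
wrist_force: [1.3, 0.1, -0.0]
width: 0.705
```

```bash
python3 -m creep '[{"grip":6,"dp":[0,-2.4,-3.1],"rotation":[0,0,0]},{"grip":6,"dp":[0,-4.8,-6.2],"rotation":[0,0,0]},{"grip":6,"dp":[0,-7.2,-9.3],"rotation":[0,0,0]},{"grip":6,"dp":[0,-9.6,-12.4],"rotation":[0,0,0]},{"grip":6,"dp":[0,-12,-15.5],"rotation":[0,0,0]}]' 70
```

```text
time: 0.93
tool_pos: [0.4559, -0.2767, 0.2449]
tcp_rot: [2.0, 0.409, -2.001]
wrist_force: [0.8, -0.6, -0.1]
width: 0.701
```

```bash
python3 -m creep '[{"grip":6,"dp":[2,-1.9,-2.8],"rotation":[0,0,0]},{"grip":6,"dp":[4,-1.9,-2.8],"rotation":[0,0,0]},{"grip":6,"dp":[5,-1.9,-2.8],"rotation":[0,0,0]},{"grip":6,"dp":[5,-1.9,-2.8],"rotation":[0,0,0]},{"grip":6,"dp":[5,-1.9,-2.8],"rotation":[0,0,0]}]' 70; python3 - <<'E'
from h import *
s=bot.read_state();R=cv2.Rodrigues(s["tcp_rot"])[0];print(R.round(3),s["q"],s["width"],s["wrist_force"])
print("rem cm",(R.T@(np.array([.474,-.2487,.108])-s["tool_pos"])*100).round(2))
E
```

```text
time: 1.35
tool_pos: [0.4731, -0.2504, 0.1945]
tcp_rot: [1.999, 0.409, -2.003]
wrist_force: [-0.5, -0.6, 1.1]
width: 0.702
[[-0.002  0.391 -0.92 ]
 [ 0.001 -0.92  -0.391]
 [-1.    -0.002  0.002]] [-5.33153165e-01  3.99586491e-02  1.95677399e+00 -3.47871438e-04
  1.14708243e+00  6.35624853e-01] 0.7022255970236846 [-0.52955802 -0.59008368  1.12469588]
rem cm [ 8.65 -0.11 -0.16]
```

```bash
python3 -m creep '[{"grip":6,"dp":[2,-0.1,-0.15],"rotation":[0,0,0]},{"grip":6,"dp":[4,-0.1,-0.15],"rotation":[0,0,0]},{"grip":6,"dp":[6,-0.1,-0.15],"rotation":[0,0,0]},{"grip":6,"dp":[7,-0.1,-0.15],"rotation":[0,0,0]},{"grip":6,"dp":[7,-0.1,-0.15],"rotation":[0,0,0]}]' 70; python3 - <<'E'
from h import *
for n in("scene","top"):
    im,d=bot.read_camera(n);u,v=(130,250) if n=="scene" else (368,225)
    cv2.imwrite("pics/%s1.png"%n,cv2.resize(im[v-60:v+60,u-60:u+60,::-1],(600,600),interpolation=cv2.INTER_CUBIC))
s=bot.read_state();R=cv2.Rodrigues(s["tcp_rot"])[0]
print("rem cm",(R.T@(np.array([.474,-.2487,.108])-s["tool_pos"])*100).round(2),s["wrist_force"])
E
```

```text
time: 1.77
tool_pos: [0.4733, -0.249, 0.1236]
tcp_rot: [1.999, 0.409, -2.005]
wrist_force: [-0.6, -0.9, 0.8]
width: 0.7
rem cm [ 1.81 -0.14  0.07] [0.57521802 0.07891874 1.0000317 ]
```

View pics/scene1.png

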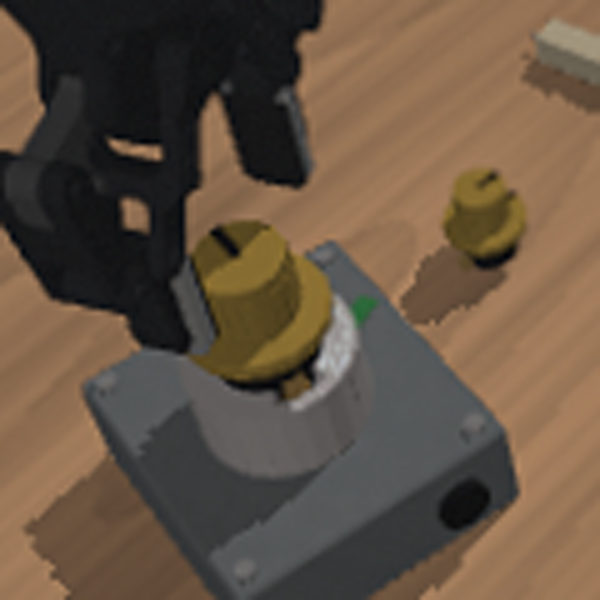

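View pics/top1.png

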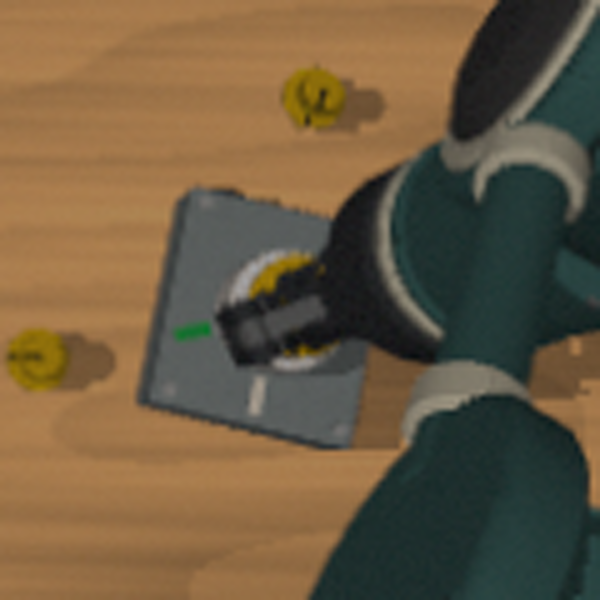

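The jaws straddle the knob: in the scene crop it sits at (240,270) between the fingers, which stand clear of it. I'll go down 1.6 cm and close.

```bash
python3 -m creep '[{"grip":6,"dp":[0.8,-0.1,0.05],"rotation":[0,0,0]},{"grip":6,"dp":[1.6,-0.1,0.05],"rotation":[0,0,0]},{"grip":4,"dp":[1.6,-0.1,0.05],"rotation":[0,0,0]},{"grip":3,"dp":[1.6,-0.1,0.05],"rotation":[0,0,0]},{"grip":2,"dp":[1.6,-0.1,0.05],"rotation":[0,0,0]}]' 70; python3 -m creep '[{"grip":2,"dp":[0,0,0],"rotation":[0,0,0]},{"grip":2,"dp":[0,0,0],"rotation":[0,0,0]},{"grip":2,"dp":[0,0,0],"rotation":[0,0,0]}]' 70;  python3 - <<'E'
from h import *
im,d=bot.read_camera("scene");u,v=(130,250)
cv2.imwrite("pics/scene2.png",cv2.resize(im[v-60:v+60,u-60:u+60,::-1],(600,600),interpolation=cv2.INTER_CUBIC))
E
```

```text
time: 2.28
tool_pos: [0.4741, -0.2478, 0.1095]
tcp_rot: [2.0, 0.409, -2.0]
wrist_force: [-0.9, 0.6, 3.1]
width: 0.323
time: 2.53
tool_pos: [0.4742, -0.2479, 0.1096]
tcp_rot: [2.0, 0.409, -2.0]
wrist_force: [-0.9, 1.2, 2.3]
width: 0.327
```

View pics/scene2.png

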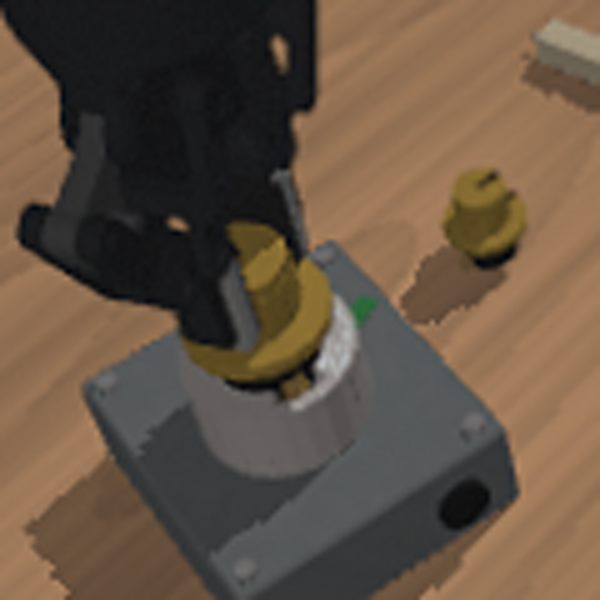

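The knob is held at about 28–30 mm opening, with the tips just above the flange. Pressing 12.5 mm.

```bash
python3 -m creep '[{"grip":2,"dp":[0.4,0,0],"rotation":[0,0,0]},{"grip":2,"dp":[0.8,0,0],"rotation":[0,0,0]},{"grip":2,"dp":[1.1,0,0],"rotation":[0,0,0]},{"grip":2,"dp":[1.25,0,0],"rotation":[0,0,0]},{"grip":2,"dp":[1.25,0,0],"rotation":[0,0,0]}]' 80; python3 -m creep '[{"grip":2,"dp":[0,0,0],"rotation":[0,0,0]},{"grip":2,"dp":[0,0,0],"rotation":[0,0,0]}]'
```

```text
time: 3.0
tool_pos: [0.4745, -0.2481, 0.0972]
tcp_rot: [2.0, 0.408, -1.999]
wrist_force: [-2.8, 1.4, 9.5]
width: 0.32
time: 3.17
tool_pos: [0.4745, -0.2481, 0.0975]
tcp_rot: [2.0, 0.408, -1.999]
wrist_force: [-2.8, 3.4, 9.6]
width: 0.316
```

Force is 9.6 N, which fits a press of about 12 mm. Now turning clockwise, which is + about the tool's x.

```bash
python3 -m creep '[{"grip":2,"dp":[0.02,0,0],"rotation":[0.08,0,0]},{"grip":2,"dp":[0.04,0,0],"rotation":[0.16,0,0]},{"grip":2,"dp":[0.04,0,0],"rotation":[0.24,0,0]},{"grip":2,"dp":[0.04,0,0],"rotation":[0.32,0,0]},{"grip":2,"dp":[0.04,0,0],"rotation":[0.4,0,0]}]'; python3 - <<'E'
from h import *
s=bot.read_state();print(s["torque"],s["wrist_force"],s["q"])
im,d=bot.read_camera("scene");u,v=(130,250)
cv2.imwrite("pics/scene3.png",cv2.resize(im[v-60:v+60,u-60:u+60,::-1],(600,600),interpolation=cv2.INTER_CUBIC))
E
```

```text
time: 3.58
tool_pos: [0.4755, -0.2487, 0.0977]
tcp_rot: [2.224, -0.003, -2.218]
wrist_force: [-0.4, 1.7, 7.7]
width: 0.316
[0.21252457 0.18724568 0.09515454] [-0.37750811  1.67629056  7.67639226] [-5.28377752e-01  1.42770731e-01  2.04165270e+00 -1.06979184e-04
  9.53975815e-01  1.04337408e+00]
```

View pics/scene3.png

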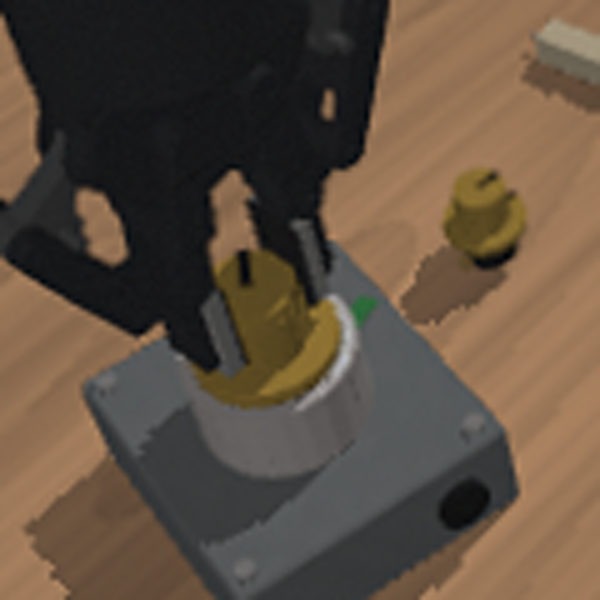

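The pointer follows the grip: it is now near (243,268), and the cap has sunk to the rim. I'll continue to about 67–68°, because the pointer measured about 4° before the white mark at the start.

```bash
python3 -m creep '[{"grip":2,"dp":[0.02,0,0],"rotation":[0.08,0,0]},{"grip":2,"dp":[0.03,0,0],"rotation":[0.16,0,0]},{"grip":2,"dp":[0.03,0,0],"rotation":[0.24,0,0]},{"grip":2,"dp":[0.03,0,0],"rotation":[0.32,0,0]},{"grip":2,"dp":[0.03,0,0],"rotation":[0.4,0,0]}]'; python3 -m creep '[{"grip":2,"dp":[0,0,0],"rotation":[0.08,0,0]},{"grip":2,"dp":[0,0,0],"rotation":[0.16,0,0]},{"grip":2,"dp":[0,0,0],"rotation":[0.24,0,0]},{"grip":2,"dp":[0,0,0],"rotation":[0.32,0,0]},{"grip":2,"dp":[0,0,0],"rotation":[0.38,0,0]}]';  python3 -m creep '[{"grip":2,"dp":[0,0,0],"rotation":[0,0,0]},{"grip":2,"dp":[0,0,0],"rotation":[0,0,0]}]';python3 - <<'E'
from h import *
s=bot.read_state();print(s["torque"],s["wrist_force"],s["q"]);print(cv2.Rodrigues(s["tcp_rot"])[0].round(3))
im,d=bot.read_camera("scene");u,v=(130,250)
cv2.imwrite("pics/scene4.png",cv2.resize(im[v-60:v+60,u-60:u+60,::-1],(600,600),interpolation=cv2.INTER_CUBIC))
E
```

```text
time: 4.05
tool_pos: [0.4757, -0.2487, 0.0975]
tcp_rot: [-2.005, 0.408, 1.998]
wrist_force: [-1.1, 1.3, 9.3]
width: 0.319
time: 4.47
tool_pos: [0.4755, -0.249, 0.0975]
tcp_rot: [-1.767, 0.726, 1.76]
wrist_force: [-1.5, 0.4, 8.3]
width: 0.321
time: 4.63
tool_pos: [0.4755, -0.249, 0.0975]
tcp_rot: [-1.769, 0.724, 1.762]
wrist_force: [-1.8, 0.4, 7.4]
width: 0.317
[ 0.09302326  0.36947212 -0.11217953] [-1.80383171  0.40662265  7.37004511] [-5.28554850e-01  1.43099419e-01  2.04171007e+00 -4.12452672e-04
  9.53349985e-01  1.81985102e+00]
[[ 0.003 -0.701 -0.713]
 [-0.002 -0.713  0.701]
 [-1.    -0.001 -0.003]]
```

View pics/scene4.png

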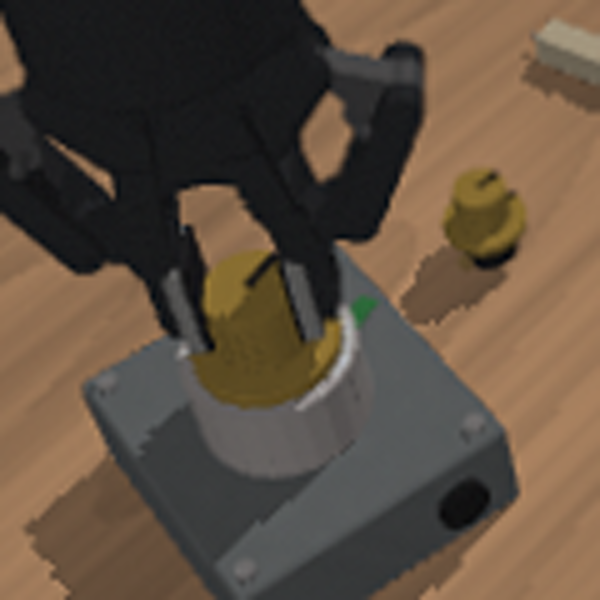

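The tool has turned 67.5° and the pointer at (262,270) aims at the green mark. Releasing in place.

```bash
python3 -m creep '[{"grip":4,"dp":[0,0,0],"rotation":[0,0,0]},{"grip":5,"dp":[0,0,0],"rotation":[0,0,0]},{"grip":6,"dp":[0,0,0],"rotation":[0,0,0]},{"grip":6,"dp":[0,0,0],"rotation":[0,0,0]},{"grip":6,"dp":[0,0,0],"rotation":[0,0,0]}]'; python3 -m creep '[{"grip":6,"dp":[-1,0,0],"rotation":[0,0,0]},{"grip":6,"dp":[-3,0,0],"rotation":[0,0,0]},{"grip":6,"dp":[-6,0,0],"rotation":[0,0,0]},{"grip":6,"dp":[-10,0,0],"rotation":[0,0,0]},{"grip":6,"dp":[-14,0,0],"rotation":[0,0,0]}]'
```

```text
time: 5.1
tool_pos: [0.4739, -0.2478, 0.0955]
tcp_rot: [-1.765, 0.723, 1.766]
wrist_force: [0.3, 0.3, -0.1]
width: 0.701
time: 5.52
tool_pos: [0.4732, -0.2474, 0.2371]
tcp_rot: [-1.763, 0.722, 1.767]
wrist_force: [0.6, -1.3, 1.6]
width: 0.701
```

```bash
python3 -m creep '[{"grip":6,"dp":[0,-2.5,2.5],"rotation":[0,0,0]},{"grip":6,"dp":[0,-1,4],"rotation":[0,0,0]},{"grip":6,"dp":[0,2,7],"rotation":[0,0,0]},{"grip":6,"dp":[0,5,10],"rotation":[0,0,0]},{"grip":6,"dp":[0,8,12],"rotation":[0,0,0]}]'
python3 - <<'E'
from h import *
for n in("scene","top"):
    im,d=bot.read_camera(n);u,v=(130,275) if n=="scene" else (360,230)
    np.savez("pics/%s5.npz"%n,im=im,d=d)
    cv2.imwrite("pics/%s5.png"%n,cv2.resize(im[v-50:v+50,u-50:u+50,::-1],(600,600),interpolation=cv2.INTER_CUBIC))
E
```

```text
time: 5.93
tool_pos: [0.3307, -0.2195, 0.2364]
tcp_rot: [-1.767, 0.721, 1.767]
wrist_force: [-0.4, -0.8, -0.6]
width: 0.703
```

View pics/scene5.png

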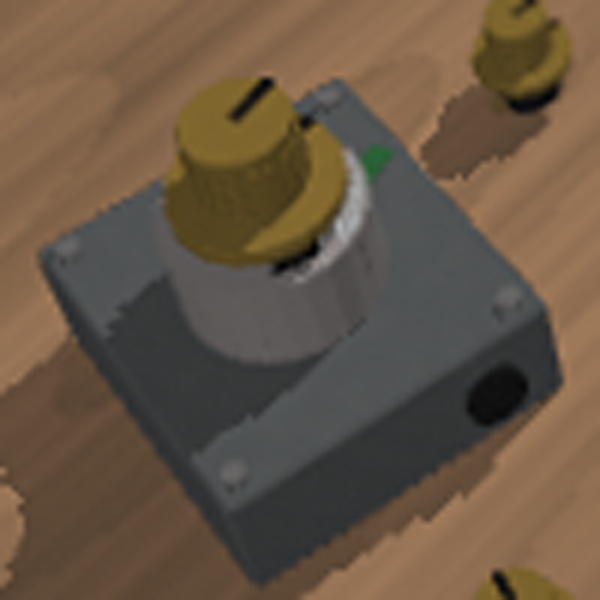

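View pics/top5.png

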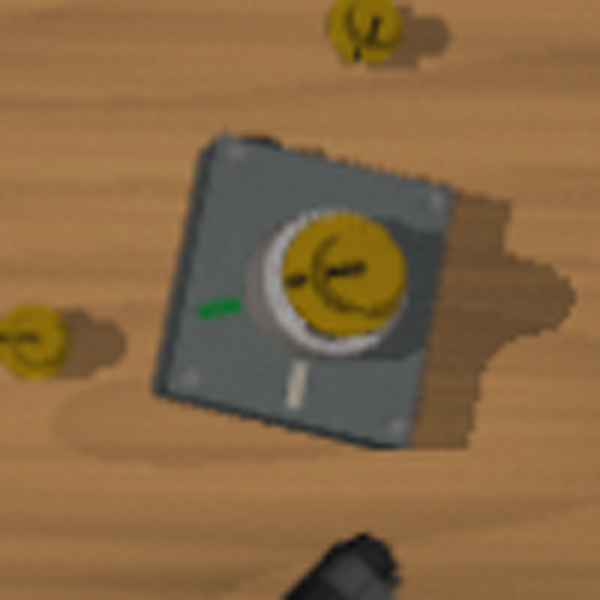

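The pointer now aims at the green mark in both views, and the knob top has moved down from (228,98) to (238,122) in the same scene crop. Measuring height and angle:

```bash
python3 - <<'E'
from h import *
T=lambda x,y:(310+(x+.5)/6-.5,180+(y+.5)/6-.5)
print(tri(T(361,267),S(237,122)))
for k in (0,5):
    d=np.load(f"pics/top{k}.npz")["d"];z=[]
    for u in range(369,373):
        for v in range(222,227):
            o,r,_=ray("top",(u,v));z.append((o+r*d[v,u])[2])
    print(k,np.median(z))
a,b=atz("top",T(363,267),.107),atz("top",T(328,273),.107);print("ptr",np.degrees(np.arctan2(*(a-b)[1::-1])))
s=bot.read_state();print(s["time"],s["wrist_force"],s["joint_vel"].round(3))
E
```

```text
(array([ 0.4757999 , -0.24861527,  0.10375948]), np.float64(0.0005704784071530037))
0 0.1149521292335503
5 0.1074744817755427
ptr -79.28557102406694
6.0333 [ 1.32163616 -0.87289851 -0.26709799] [ 0.038  0.055 -0.063  0.045 -0.059  0.054]
```

The depth reading shows a 7.5 mm drop (7 expected) and a turn of about 67° from the box's x. I'll let the arm settle and then hand in.

```bash
python3 -m creep '[{"grip":6,"dp":[0,0,0],"rotation":[0,0,0]},{"grip":6,"dp":[0,0,0],"rotation":[0,0,0]},{"grip":6,"dp":[0,0,0],"rotation":[0,0,0]}]'
python3 - <<'E'
from h import *
d0=np.load("pics/top5.npz")["im"];im,_=bot.read_camera("top")
print(np.abs(im[205:245,340:385].astype(int)-d0[205:245,340:385]).mean())
print(bot.finish_job())
E
```

```text
time: 6.28
tool_pos: [0.3335, -0.2211, 0.2367]
tcp_rot: [-1.767, 0.722, 1.765]
wrist_force: [-0.2, 0.1, 0.3]
width: 0.701
0.9766666666666667
the job is handed in; nothing more can be done
None
```

I pressed the yellow cap down about 12 mm, turned it 67.5° clockwise with the gripper, and let go. The last checks show it locked. I handed the job in at about 6.3 s; `finish_job` gives no verdict.

| Check | Measured | Expected |
|---|---|---|
| Drop of knob top (top camera depth) | 7.5 mm, from 115.0 to 107.5 mm | 7 mm |
| Pointer angle from the box's x axis | about 67° | 44 to 86° |
| Cap centre from socket axis | about 2 mm | under 6 mm |

- **Cap at rest:** the top view hardly changed between the last two pictures, so the cap was still. Both views show the pointer aimed at the green mark.
- **Arm clear:** the gripper was about 14 cm away and the wrist force was near zero.
- **Red button:** the arm never went near it.
- **Disagreement:** the two-view measurement from hand-read pixels put the knob top at 103.8 mm, about 3.5 mm below the depth reading. The same method read about 2–3 mm low before the move. It would put the cap's origin nearer 53 mm than 56 mm, below the 54.5 mm limit. I relied on the depth drop instead.

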